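Offer the upper arm of a hinge articulator to its lower frame, pin holes in line

ROBOT

A 7-joint arm with a two-finger parallel gripper is mounted at the origin on a cart in front of the work surface, level with it; the furniture and walls round the work are solid. World frame = base frame: x ahead of the robot, y to its left, z up, the work surface at z = 0. Lengths are in m, angles in rad, forces in N, time in s.
With the tool pointing down it reaches from about 0.4 to 0.85 m from the base axis. Payload 10.4 kg.
Tool frame: the origin (TCP) lies between the finger pads; the fingertips stand tcp_to_tips ahead of it and the grasp point (between the pads) lies 8 mm behind it (tcp_to_tips is the distance from the TCP to the fingertips, in m); z points along the fingers, y is the line along which they close (so a half turn about z gives the same grasp; the last joint's range is limited). The gripper opens to 85 mm and grips with 20 to 120 N. Pads are 22 mm wide; open, the fingers measure 114 mm over their backs; the gripper's body (76 mm by 85 mm) begins 54 mm behind the grasp point. The pads swing forward as they close: fully open they stand 13 mm farther back than shut.
Start: joints at [1.122, 0.332, -0.065, 1.46, 0.022, 1.35, -0.088], TCP at [0.258, -0.569, 0.242] pointing down, gripper open.
Joint ranges: [-2.6, 2.6], [-0.5, 2.12], [-1.47, 1.34], [0.16, 2.42], [-1.27, 4.41], [0.06, 2.06], [-2.6, 2.6]. Speed limits (rad/s): [2.22, 2.22, 2.79, 2.79, 3.14, 3.14, 3.14].

INTERFACE

Orientations are given as a unit quaternion [x, y, z, w].
In Python, from workcell import * gives the robot as it stands.
- The arm moves only by the tool apply_moves, never from a script. Its argument "rows" is a list of rows, each an object of numbers: "x", "y", "z": the shift along the tool's x, y, z in mm; "ax", "ay", "az": the turn, a rotation vector about the tool's x, y, z in degrees; "gripper": the closure, from 0 (fully open) to 1 (shut). A call has 1 to 5 rows; each row shifts and turns the commanded pose from where the row before left it, along the tool's axes as they then stand; what a row does not reach is not made up. A row lasts 1/12 s, in which the tool goes at most 41.7 mm and 7.16 degrees, less where a joint would pass 70% of its speed; a pose out of reach is approached as far as the arm can. A call with a gripper value outside its range is refused whole. The fingers move at their own pace and stop on an object; "newtons" is the grip in N (left out, the last holds). Time passes only in rows, so rows that do not move let the fingers close. It gives the time, the measured TCP pose, the force, the opening and the grip force at its end, in the units of the state.
- get_obs(): the state, without advancing time (a new reading comes with each control period).
- camera(name): name is "side" or "top" or "wrist"; returns a dict with "color" (400x640x3 uint8, red, green, blue), "fov_y" (degrees; the focal length in pixels is half the picture's height over the tangent of half this angle, whatever the lens; pixels are square), "cx", "cy" (the principal point, pixels), "rvec" (rotation vector, rad) and "tvec" (3), from world to camera coordinates, as OpenCV has them. Camera axes: x right, y down, z forward; pixel columns grow to the right and rows downward; lengths in m; the calibration is good to about 2 mm. A picture is of the moment at which its call begins. There is no depth.
- hand_in(): hands the job in; it is judged then, once.
The state is a dict: "clock": time; "joint_pos": joint angles; "joint_velocities": joint speeds; "tau": joint torques, N m; "position": TCP position; "ee_rot": TCP orientation; "ft_force": force on the tool from outside, world axes, zero at the start; "torque": the same for the moment, N m; "grip_width": opening from 0.0 (shut) to 1.0 (fully open); "grasp_force": force on a finger pad.
Only numpy, scipy, OpenCV 4.12 (cv2) and the standard library are available. Lean on these libraries where they do the work, as an engineer would, in place of code of your own. Each camera call takes 0.05 s, during which the arm holds its last target. There are 200 camera calls.

TASK

Reassemble the brass hinge articulator as far as the pin: slide the vise's moving jaw fully open by its black knob, lift the upper arm out of the vise, and lower the arm's knuckle between the two lugs of the lower frame, until it sits in the seat there and the pin holes line up, with the arm level over the mounted cast. Finish while still gripping the arm and holding it level in that place, since a colleague will push the pin in; never touch the plaster cast, and leave the loose things on the bench where they are.

Things in the scene. Friction and masses are not known exactly. Their poses are not given: they have to be found in the camera images.
- vise: Small grey slide-jaw vise, fixed, 96 (x) x 150 (y) mm. Origin on the bench under the centre of its steel bed (top at z = 45 mm, 76 mm in x). Jaws 26 mm wide, centred at x = +23 mm, tops at z = 67 mm: plain fixed jaw on the -y side, moving jaw with an overhanging lip on the +y side. The bar lies on the bed along x at y = -22 mm and lifts straight up once the jaw is open.
- vise_jaw (a joint): Travel of the moving jaw along the vise's +y, in m: 0 closed on the bar, 0.032 fully open (stop). It slides stiffly (about 5 N of friction) and stays where it is left.
- jaw_knob (a point): Top centre of the black upright knob on the moving jaw, 101 mm above the bench. The knob is a round 18 mm in diameter and 29 mm tall, standing 5 mm above the jaw's top; it moves with the jaw along the vise's y.
- upper_arm: Loose brass arm, 0.15 to 0.24 kg. Origin: centre of the 6 mm pin hole (axis y) in its round knuckle, 15 mm in diameter, 18 mm wide, ends bevelled. The arm runs along -x: neck, flat-sided part 12 mm wide, 14 mm high (x = -16 to -56 mm), 14 mm round bar to -91, plaster loop at -112. z up. In the vise: level, axes as the vise's, 52 mm above the bench, knuckle out on the vise's +x side.
- grip_flats (a point): Middle of the arm's flat-sided portion, 36 mm from the pin hole on the arm's centre line: the place to grip, fingers on the two flat sides (closing along the arm's y). The loop end is heavier: the arm balances about 69 mm from the pin hole, so grip firmly.
- loop_centre (a point): Centre of the flat plaster loop (about 44 mm across, a screw on top) at the arm's other end, 111.5 mm from the pin hole, on the arm's centre line.
- lower_frame: Brass lower frame, fixed, about 165 (x) x 104 (y) x 99 mm. Origin on the bench below the middle of its base. A column at its +x end carries two lugs with the pin hole; the white plaster cast is mounted toward its -x end. When assembled, the arm's x, y and z axes point as the frame's do.
- frame_bore (a point): Point on the pin-hole line midway between the two lugs, 65 mm along the frame's +x, 88 mm above the bench; hole axis = frame's y. Lugs: 21 mm apart inside, 7 mm thick, 22 mm long in x, rising 11 mm above the hole line. Between them, below, two 45 degree faces form a V seat that carries the knuckle with the holes in line. Open upward; unheld, the arm droops.
- lower_cast: White plaster dental cast, 56 x 60 x 28 mm, fixed on the lower frame; its origin is the centre of its underside, 112 mm from the hinge line, 20 mm above the bench; top at 48 mm. The held arm passes 33 mm above it.
- hinge_pin: Loose steel hinge pin lying on the bench, 52 mm long with a flat thumb tab. Leave it.
- cast_on_base: Orange cast on a clear base, 56 x 66 x 40 mm, loose on the bench. Leave it.
- powder_jar: White-lidded jar, 48 mm in diameter, 58 mm tall, loose on the bench. Leave it.
- cement_spatula: Slim pale metal spatula, 150 mm long, loose on the bench. Leave it.

How it is judged:
By the outcome, as a careful person would: the job done as asked, in the order asked, and still so for the second after the job is handed in, while the arm keeps its last pose, push and grip.
It also fails if it takes over 45 s, if anything falls off the work surface, if the arm or the gripper's body presses on something with over 40 N, if the wrist force passes 120 N, or if a joint passes its speed limit or range.

## Working session

There is one attempt and no reset: what is moved stays moved. The work goes in short steps, Python scripts to look and compute and a tool call to move; the robot and the scene stay as the last step left them, time stands still between calls to the robot, and variables do not carry over. Pictures are saved under pics/ and viewed, at most 10 in all, crops included, and the job is handed in when it is done.

Besides the shell and the picture viewer there is one more tool, called after ">>>" as a command line: name --argument value ..., lists and objects as JSON in quotes. apply_moves: Moves the arm, as the interface text tells. Its arguments: {"type":"object","properties":{"rows":{"type":"array","items":{"type":"object","properties":{"x":{"type":"number"},"y":{"type":"number"},"z":{"type":"number"},"ax":{"type":"number"},"ay":{"type":"number"},"az":{"type":"number"},"gripper":{"type":"number"}}}},"newtons":{"type":"number"}},"required":["rows"]}

```bash
mkdir -p pics; ls; cat > h.py <<'E'
from workcell import *
import numpy as np, cv2
from scipy.spatial.transform import Rotation as R
def snap(n,f):
    c=camera(n); cv2.imwrite('pics/'+f+'.png',c['color'][:,:,::-1]); np.save('pics/'+f+'.npy',c,allow_pickle=True); return c
def load(f): return np.load('pics/'+f+'.npy',allow_pickle=True).item()
def ray(c,u,v):
    f=c['color'].shape[0]/2/np.tan(np.radians(c['fov_y'])/2)
    M=cv2.Rodrigues(np.array(c['rvec'],float))[0]; o=-M.T@np.array(c['tvec'],float)
    d=M.T@np.array([(u-c['cx'])/f,(v-c['cy'])/f,1]); return o,d/np.linalg.norm(d)
def onz(c,u,v,z):
    o,d=ray(c,u,v); return o+d*(z-o[2])/d[2]
def proj(c,P):
    f=c['color'].shape[0]/2/np.tan(np.radians(c['fov_y'])/2)
    M=cv2.Rodrigues(np.array(c['rvec'],float))[0]; p=M@np.array(P)+np.array(c['tvec'],float)
    return np.array([c['cx']+f*p[0]/p[2],c['cy']+f*p[1]/p[2]])
E
python3 - <<'E'
from h import *
import workcell
s=get_obs(); print(s)
print([k for k in dir(workcell) if not k.startswith('_')], getattr(workcell,'tcp_to_tips',None))
a=snap('top','top0'); b=snap('side','side0')
for c in (a,b): print(ray(c,320,200),c['fov_y'],c['cx'],c['cy'])
E
```

```text
pics
{'clock': 0.0, 'joint_pos': array([ 1.12243144,  0.33289124, -0.06468789,  1.46097715,  0.02158294,
        1.34990046, -0.08851112]), 'joint_velocities': array([-5.25016234e-04,  6.51508873e-04,  1.29010470e-03, -6.79007455e-05,
       -1.65138868e-03, -1.06140721e-03,  1.41292673e-03]), 'tau': array([ 4.13736634e-04, -6.25432920e+01,  4.97030094e-02, -3.91605628e+01,
        1.63050089e-02,  9.85386840e-03, -1.99942249e-06]), 'position': array([ 0.25797354, -0.56886186,  0.24148669]), 'ee_rot': array([ 9.77426193e-01,  2.11275857e-01, -1.84315442e-04, -7.17448496e-04]), 'ft_force': array([-0.67157789, -0.74049409, -0.15817585]), 'torque': array([-0.0003819 ,  0.00793156, -0.03708206]), 'grasp_force': 0.0, 'grip_width': 1.0010260740251016}
['MotionError', 'camera', 'get_obs', 'hand_in', 'tcp_to_tips'] 0.011
(array([ 0.51777328, -0.06467052,  1.09925585]), array([ 5.10648174e-02, -3.11098286e-04, -9.98695293e-01])) 43.13796402690297 324.949576449544 194.5568216208199
(array([0.58829746, 0.70934817, 0.40218524]), array([-0.01252604, -0.93446526, -0.35583392])) 49.47956096418149 322.3894037242047 202.50730587666857
```

View pics/top0.png

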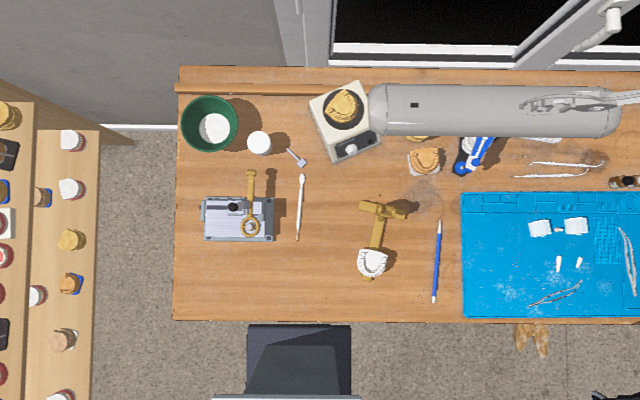

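View pics/side0.png

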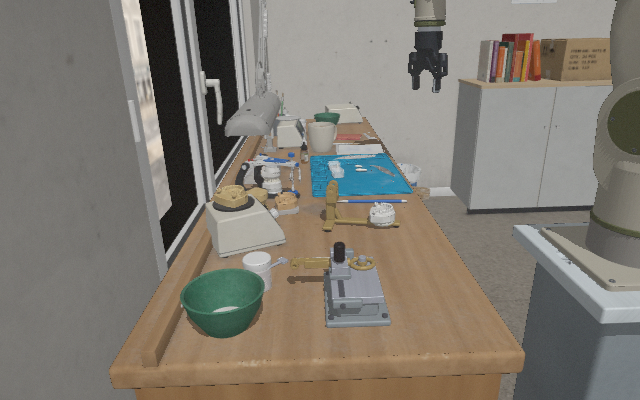

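The top view shows the vise near (237,218), its black knob at (233,207), the arm's knuckle at (250,175) and loop at (250,228). The frame lugs are near (378,208) and the cast near (372,262). The vise and frame x axes point roughly along world +x.

```bash
python3 - <<'E'
from h import *
c=load('top0')
for n,u,v,z in [('knob',233,207,.101),('knuck',250.5,175,.06),('loop',250,228,.055),('lug-l',362,206,.099),('lug-r',395,210,.099),('cast',372,263,.048),('viseTL',202,200,.0),('viseBR',273,240,.02)]:
    print(n,onz(c,u,v,z).round(4))
hsv=cv2.cvtColor(c['color'],cv2.COLOR_RGB2HSV)
im=c['color'][150:290,190:430,::-1]; cv2.imwrite('pics/topcrop.png',cv2.resize(im,None,fx=3.3,fy=3.3,interpolation=cv2.INTER_CUBIC))
w=load('top0')
E
```

```text
knob [0.553  0.1062 0.101 ]
knuck [0.6208 0.0788 0.06  ]
loop [0.5118 0.0783 0.055 ]
lug-l [ 0.558  -0.1483  0.099 ]
lug-r [ 0.5508 -0.2137  0.099 ]
cast [ 0.4424 -0.174   0.048 ]
viseTL [0.571 0.191 0.   ]
viseBR [0.4868 0.0338 0.02  ]
```

View pics/topcrop.png

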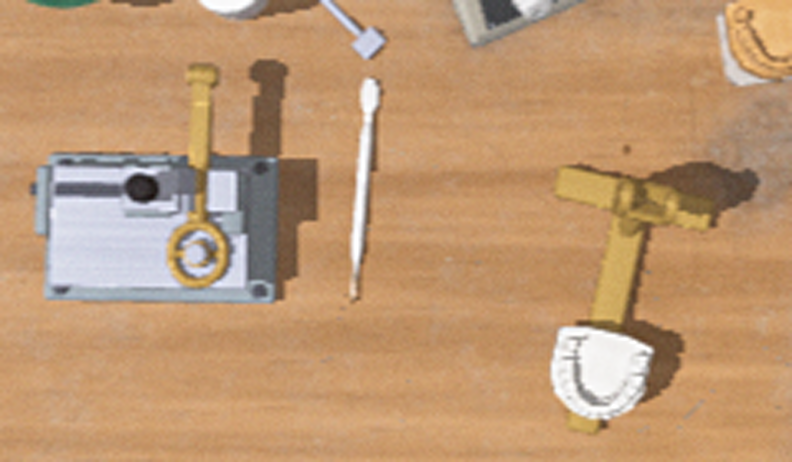

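The crop puts the frame's yaw at about -13° (its x axis runs from the cast at (600,370) to the lugs at (637,200)). The vise is square to the world axes, and the arm lies along x at column 200. I'll square the tool up and move over for a wrist view.

>>> apply_moves --rows '[{"az":6.1,"z":-10},{"az":6.1,"z":-10},{"az":6.1,"z":-10},{"az":6.1,"z":-10},{"x":17,"y":-37}]'

```text
invalid input at $.rows[0]: expected keys x, y, z, ax, ay, az, gripper
```

>>> apply_moves --rows '[{"x":17,"y":-37},{"x":17,"y":-37},{"x":17,"y":-37},{"x":17,"y":-37},{"x":17,"y":-37}]'

```text
invalid input at $.rows[0]: expected keys x, y, z, ax, ay, az, gripper
```

>>> apply_moves --rows '[{"x":17,"y":-37},{"x":17,"y":-37},{"x":17,"y":-37},{"x":17,"y":-37},{"x":17,"y":-37}]'

```text
invalid input at $.rows[0]: expected keys x, y, z, ax, ay, az, gripper
```

All keys are needed in every row.

>>> apply_moves --rows '[{"x":0,"y":0,"z":-10,"ax":0,"ay":0,"az":6.1,"gripper":0},{"x":0,"y":0,"z":-10,"ax":0,"ay":0,"az":6.1,"gripper":0},{"x":0,"y":0,"z":-10,"ax":0,"ay":0,"az":6.1,"gripper":0},{"x":0,"y":0,"z":-10,"ax":0,"ay":0,"az":6.1,"gripper":0},{"x":17,"y":-37,"z":0,"ax":0,"ay":0,"az":0,"gripper":0}]'

```text
clock: 0.52
position: [0.2704, -0.5372, 0.2829]
ee_rot: [1.0, -0.008, -0.001, 0.002]
ft_force: [-0.2, -0.9, -0.4]
grip_width: 1.001
grasp_force: 0.0
```

>>> apply_moves --rows '[{"x":17,"y":-37,"z":0,"ax":0,"ay":0,"az":0,"gripper":0},{"x":17,"y":-37,"z":0,"ax":0,"ay":0,"az":0,"gripper":0},{"x":17,"y":-37,"z":0,"ax":0,"ay":0,"az":0,"gripper":0},{"x":17,"y":-37,"z":0,"ax":0,"ay":0,"az":0,"gripper":0},{"x":17,"y":-37,"z":0,"ax":0,"ay":0,"az":0,"gripper":0}]'

```text
clock: 0.93
position: [0.3605, -0.3452, 0.2821]
ee_rot: [1.0, -0.0, -0.0, 0.0]
ft_force: [0.6, -0.1, 1.2]
grip_width: 1.001
grasp_force: 0.0
```

>>> apply_moves --rows '[{"x":17,"y":-37,"z":0,"ax":0,"ay":0,"az":0,"gripper":0},{"x":17,"y":-37,"z":0,"ax":0,"ay":0,"az":0,"gripper":0},{"x":17,"y":-37,"z":0,"ax":0,"ay":0,"az":0,"gripper":0},{"x":17,"y":-37,"z":0,"ax":0,"ay":0,"az":0,"gripper":0},{"x":17,"y":-37,"z":0,"ax":0,"ay":0,"az":0,"gripper":0}]'

```text
clock: 1.35
position: [0.4454, -0.1602, 0.2823]
ee_rot: [1.0, -0.0, -0.0, 0.0]
ft_force: [1.2, -0.8, 0.4]
grip_width: 1.0
grasp_force: 0.0
```

```bash
python3 - <<'E'
from h import *
c=snap('wrist','w_frame'); print(ray(c,320,200),c['fov_y'],c['cx'],c['cy'],proj(c,[.555,-.181,.099]))
E
```

```text
(array([ 0.51250547, -0.16132461,  0.41264481]), array([-0.26261422,  0.01732531, -0.96474536])) 71.51119790912416 324.5727590421658 199.25344770586779 [343.52123652  82.5430606 ]
```

View pics/w_frame.png

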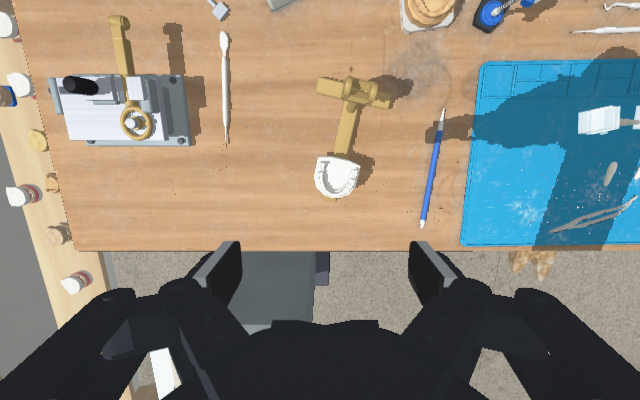

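The wrist view shows the frame lugs at (355,88), the cast at (337,175) and the vise at top left. I'll go lower and nearer for a finer view of the lugs before moving on to the vise.

>>> apply_moves --rows '[{"x":15,"y":5,"z":30,"ax":0,"ay":0,"az":0,"gripper":0},{"x":15,"y":5,"z":30,"ax":0,"ay":0,"az":0,"gripper":0},{"x":10,"y":5,"z":30,"ax":0,"ay":0,"az":0,"gripper":0},{"x":0,"y":0,"z":0,"ax":0,"ay":0,"az":0,"gripper":0},{"x":0,"y":0,"z":0,"ax":0,"ay":0,"az":0,"gripper":0}]'

```text
clock: 1.82
position: [0.4843, -0.1769, 0.1911]
ee_rot: [1.0, -0.0, -0.002, -0.001]
ft_force: [-0.5, 0.1, 0.5]
grip_width: 0.999
grasp_force: 0.0
```

```bash
python3 - <<'E'
from h import *
c=snap('wrist','w_frame2'); print(get_obs()['position'])
p=proj(c,[.55,-.185,.099]); print(p)
u,v=p.astype(int); u0,v0=max(u-100,0),max(v-75,0)
cv2.imwrite('pics/wf2c.png',cv2.resize(c['color'][v0:v0+150,u0:u0+200,::-1],None,fx=4,fy=4,interpolation=cv2.INTER_CUBIC)); print(u0,v0)
E
```

```text
[ 0.48499915 -0.17704904  0.19287193]
[334.13467855 125.86070195]
234 50
```

View pics/wf2c.png

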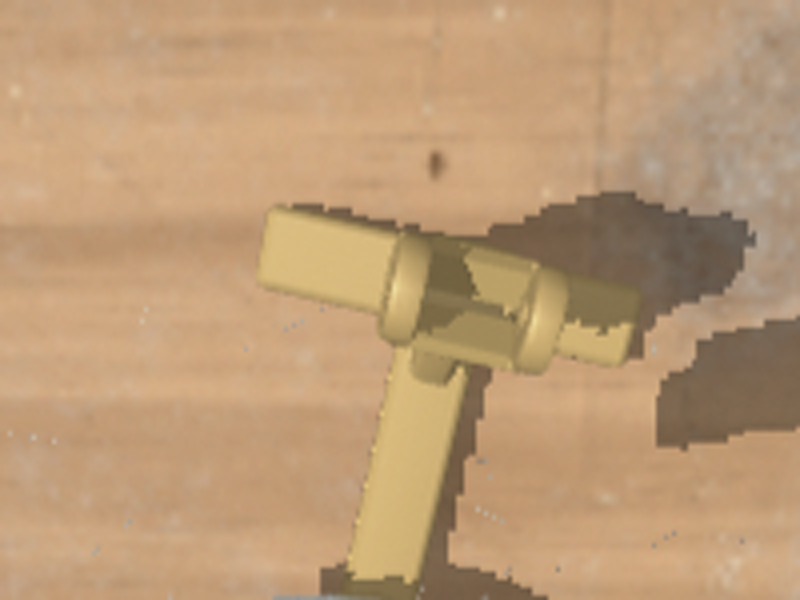

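The crop shows the two lugs with centres at (406,290) and (542,320), and gap midpoint about (474,305). The crossbar's edges run from (275,207) to (640,290) and from (258,285) to (625,365).

```bash
python3 - <<'E'
from h import *
c=load('w_frame2')
P=lambda x,y,z: onz(c,234+x/4-.375,50+y/4-.375,z)
def yaw(a,b): d=b-a; return np.degrees(np.arctan2(d[1],d[0]))
for z in(.09,.095,.099):
    l,r=P(406,290,z),P(542,320,z); print(z,l,r,(l+r)/2,np.linalg.norm(l-r),yaw(r,l)-90)
for z in (.01,.02):
    for a,b in [((640,290),(275,207)),((625,365),(258,285))]: print('foot',yaw(P(*a,z),P(*b,z))-90, np.linalg.norm(P(*a,z)-P(*b,z)))
m=[(P(397,350,.015)+P(467,370,.015))/2,(P(350,580,.015)+P(413,580,.015))/2]
print('bar edges',yaw(P(350,580,.015),P(397,350,.015)),yaw(P(413,580,.015),P(467,370,.015)))
print('gap mid',P(474,305,.097))
E
```

```text
0.09 [ 0.55282438 -0.18604216  0.09      ] [ 0.54698362 -0.21355225  0.09      ] [ 0.549904  -0.1997972  0.09     ] 0.028123298183729214 -11.986672735673977
0.095 [ 0.55280239 -0.1858736   0.095     ] [ 0.54708789 -0.21278898  0.095     ] [ 0.54994514 -0.19933129  0.095     ] 0.027515328431689058 -11.986672735673864
0.099 [ 0.55278479 -0.18573875  0.099     ] [ 0.5471713  -0.21217836  0.099     ] [ 0.54997805 -0.19895856  0.099     ] 0.02702895263005696 -11.986672735673693
foot -12.208038782658505 0.1003105518197687
foot -11.9178387144255 0.1024385195520717
foot -12.208038782658534 0.09708812278729125
foot -11.917838714425471 0.09914773056267691
bar edges -11.3904157830911 -13.368176814008756
gap mid [ 0.54997084 -0.19910137  0.097     ]
```

>>> apply_moves --rows '[{"x":0,"y":-20,"z":-30,"ax":0,"ay":0,"az":0,"gripper":0},{"x":0,"y":-40,"z":0,"ax":0,"ay":0,"az":0,"gripper":0},{"x":0,"y":-40,"z":0,"ax":0,"ay":0,"az":0,"gripper":0},{"x":0,"y":-40,"z":0,"ax":0,"ay":0,"az":0,"gripper":0},{"x":0,"y":-40,"z":0,"ax":0,"ay":0,"az":0,"gripper":0}]'

```text
clock: 2.28
position: [0.4853, 0.0045, 0.2251]
ee_rot: [1.0, -0.0, 0.002, 0.001]
ft_force: [1.7, -0.1, 0.2]
grip_width: 1.002
grasp_force: 0.0
```

>>> apply_moves --rows '[{"x":10,"y":-40,"z":0,"ax":0,"ay":0,"az":0,"gripper":0},{"x":10,"y":-40,"z":10,"ax":0,"ay":0,"az":0,"gripper":0},{"x":10,"y":-10,"z":20,"ax":0,"ay":0,"az":0,"gripper":0},{"x":0,"y":0,"z":0,"ax":0,"ay":0,"az":0,"gripper":0},{"x":0,"y":0,"z":0,"ax":0,"ay":0,"az":0,"gripper":0}]'

```text
clock: 2.7
position: [0.515, 0.0925, 0.1936]
ee_rot: [1.0, 0.001, 0.0, 0.0]
ft_force: [-0.8, -0.3, 0.7]
grip_width: 0.998
grasp_force: 0.0
```

```bash
python3 - <<'E'
from h import *
c=snap('wrist','w_vise'); print(get_obs()['position'])
print(proj(c,[.553,.106,.101]),proj(c,[.62,.079,.06]))
cv2.imwrite('pics/wvc.png',cv2.resize(c['color'][20:220,200:466,::-1],None,fx=3,fy=3,interpolation=cv2.INTER_CUBIC))
E
```

```text
[0.51526075 0.09159737 0.19411689]
[306.76068843 162.0495432 ] [339.08651908  80.11426923]
```

View pics/wvc.png

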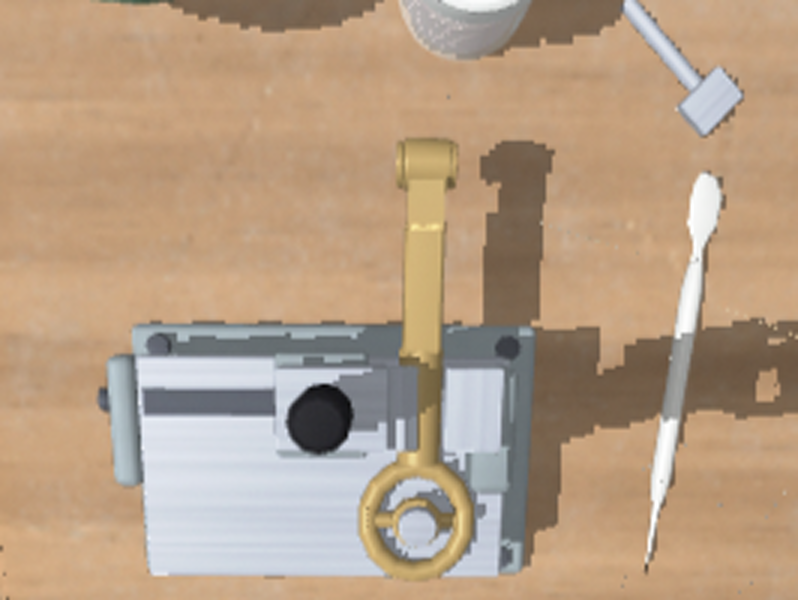

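The crop shows the black knob top at (320,413), the knuckle at (427,163), the flats from row 228 to row 356 at column 424, and the loop centre at (416,520).

```bash
python3 - <<'E'
from h import *
c=load('w_vise')
P=lambda x,y,z: onz(c,200+x/3-.33,20+y/3-.33,z)
k=P(320,413,.101); n=P(427,163,.055); l=P(416,520,.055); a=P(424,228,.059); b=P(421,356,.059)
print('knob',k,'kn',n,'loop',l,np.linalg.norm(n-l),'flats',a,b,(a+b)/2,np.linalg.norm(a-b))
print('yaw arm',np.degrees(np.arctan2((n-l)[1],(n-l)[0])))
e=[P(133,326,.01),P(533,326,.01),P(150,575,.045),P(500,575,.045)]
print('vise',e, np.degrees(np.arctan2(*(e[0]-e[1])[[1,0]]))-90)
p=get_obs()['position']; print('to knob',(k-p)*1e3)
E
```

```text
knob [0.55676467 0.10628073 0.101     ] kn [0.62579871 0.07622744 0.055     ] loop [0.51621312 0.07797144 0.055     ] 0.10959946172283895 flats [0.60717272 0.07703984 0.059     ] [0.56969766 0.07735424 0.059     ] [0.58843519 0.07719704 0.059     ] 0.03747638012263415
yaw arm -0.9117577620261519
vise [array([0.57801306, 0.18010825, 0.01      ]), array([0.57818564, 0.03399704, 0.01      ]), array([0.49377288, 0.17054504, 0.045     ]), array([0.4939485 , 0.04771784, 0.045     ])] 0.06767521354203154
to knob [ 41.50392741  14.68335881 -93.11689319]
```

Sizes agree (loop to pin 109.6 mm against 111.5, flats 37.5 mm against 40). Next I grip the knob.

>>> apply_moves --rows '[{"x":21,"y":-8,"z":10,"ax":0,"ay":0,"az":0,"gripper":0},{"x":21,"y":-7,"z":20,"ax":0,"ay":0,"az":0,"gripper":0},{"x":0,"y":0,"z":30,"ax":0,"ay":0,"az":0,"gripper":0},{"x":0,"y":0,"z":30,"ax":0,"ay":0,"az":0,"gripper":0},{"x":0,"y":0,"z":16,"ax":0,"ay":0,"az":0,"gripper":0}]' --newtons 30

```text
clock: 3.17
position: [0.5567, 0.1048, 0.0852]
ee_rot: [1.0, -0.001, -0.0, 0.001]
ft_force: [-1.1, -0.6, 0.8]
grip_width: 1.0
grasp_force: 0.0
```

>>> apply_moves --rows '[{"x":0,"y":0,"z":0,"ax":0,"ay":0,"az":0,"gripper":0.6},{"x":0,"y":0,"z":0,"ax":0,"ay":0,"az":0,"gripper":1},{"x":0,"y":0,"z":0,"ax":0,"ay":0,"az":0,"gripper":1},{"x":0,"y":0,"z":0,"ax":0,"ay":0,"az":0,"gripper":1},{"x":0,"y":0,"z":0,"ax":0,"ay":0,"az":0,"gripper":1}]'

```text
clock: 3.58
position: [0.558, 0.1069, 0.0883]
ee_rot: [1.0, -0.0, 0.001, 0.0]
ft_force: [-0.6, -0.0, -1.3]
grip_width: 0.301
grasp_force: 0.0
```

>>> apply_moves --rows '[{"x":0,"y":0,"z":0,"ax":0,"ay":0,"az":0,"gripper":1},{"x":0,"y":0,"z":0,"ax":0,"ay":0,"az":0,"gripper":1},{"x":0,"y":0,"z":0,"ax":0,"ay":0,"az":0,"gripper":1},{"x":0,"y":-2,"z":0,"ax":0,"ay":0,"az":0,"gripper":1},{"x":0,"y":-5,"z":0,"ax":0,"ay":0,"az":0,"gripper":1}]'

```text
clock: 4.0
position: [0.5579, 0.1122, 0.088]
ee_rot: [1.0, -0.001, 0.001, 0.001]
ft_force: [-4.0, -6.1, 10.7]
grip_width: 0.197
grasp_force: 30.8
```

>>> apply_moves --rows '[{"x":0,"y":-5,"z":0,"ax":0,"ay":0,"az":0,"gripper":1},{"x":0,"y":-5,"z":0,"ax":0,"ay":0,"az":0,"gripper":1},{"x":0,"y":-5,"z":0,"ax":0,"ay":0,"az":0,"gripper":1},{"x":0,"y":-4,"z":0,"ax":0,"ay":0,"az":0,"gripper":1},{"x":0,"y":-3,"z":0,"ax":0,"ay":0,"az":0,"gripper":1}]'

```text
clock: 4.42
position: [0.5581, 0.135, 0.0881]
ee_rot: [1.0, -0.001, 0.001, 0.001]
ft_force: [-3.1, -5.7, 10.0]
grip_width: 0.196
grasp_force: 30.7
```

>>> apply_moves --rows '[{"x":0,"y":-2,"z":0,"ax":0,"ay":0,"az":0,"gripper":1},{"x":0,"y":-1,"z":0,"ax":0,"ay":0,"az":0,"gripper":1},{"x":0,"y":-1,"z":0,"ax":0,"ay":0,"az":0,"gripper":1},{"x":0,"y":0,"z":0,"ax":0,"ay":0,"az":0,"gripper":1}]'

```text
clock: 4.75
position: [0.558, 0.1391, 0.0881]
ee_rot: [1.0, -0.0, 0.001, 0.001]
ft_force: [-1.8, -4.1, 9.9]
grip_width: 0.194
grasp_force: 30.7
```

>>> apply_moves --rows '[{"x":0,"y":-1,"z":0,"ax":0,"ay":0,"az":0,"gripper":1},{"x":0,"y":-1,"z":0,"ax":0,"ay":0,"az":0,"gripper":1},{"x":0,"y":0,"z":0,"ax":0,"ay":0,"az":0,"gripper":1}]'

```text
clock: 5.0
position: [0.5581, 0.1401, 0.0881]
ee_rot: [1.0, -0.001, 0.001, 0.001]
ft_force: [-2.3, -6.7, 10.9]
grip_width: 0.198
grasp_force: 30.9
```

>>> apply_moves --rows '[{"x":0,"y":-1,"z":0,"ax":0,"ay":0,"az":0,"gripper":1},{"x":0,"y":-1,"z":0,"ax":0,"ay":0,"az":0,"gripper":1},{"x":0,"y":0,"z":0,"ax":0,"ay":0,"az":0,"gripper":1}]'

```text
clock: 5.25
position: [0.5581, 0.1402, 0.088]
ee_rot: [1.0, -0.002, 0.001, 0.003]
ft_force: [-4.0, -13.3, 14.7]
grip_width: 0.195
grasp_force: 31.3
```

The force jump to 13 N with no further travel means the stop is reached. I'll release, lift and go over the flats.

>>> apply_moves --rows '[{"x":0,"y":0,"z":0,"ax":0,"ay":0,"az":0,"gripper":0.3},{"x":0,"y":0,"z":0,"ax":0,"ay":0,"az":0,"gripper":0.3},{"x":0,"y":0,"z":0,"ax":0,"ay":0,"az":0,"gripper":0.3},{"x":0,"y":0,"z":-25,"ax":0,"ay":0,"az":0,"gripper":0.3},{"x":0,"y":0,"z":-30,"ax":0,"ay":0,"az":0,"gripper":0.3}]'

```text
clock: 5.67
position: [0.5554, 0.144, 0.1401]
ee_rot: [1.0, 0.0, -0.002, 0.0]
ft_force: [1.1, 0.6, 0.9]
grip_width: 0.702
grasp_force: 0.0
```

>>> apply_moves --rows '[{"x":16,"y":32,"z":0,"ax":0,"ay":0,"az":0,"gripper":0.3},{"x":16,"y":31,"z":0,"ax":0,"ay":0,"az":0,"gripper":0.3},{"x":0,"y":0,"z":0,"ax":0,"ay":0,"az":0,"gripper":0.3},{"x":0,"y":0,"z":0,"ax":0,"ay":0,"az":0,"gripper":0.3}]'

```text
clock: 6.0
position: [0.5897, 0.0788, 0.1412]
ee_rot: [1.0, -0.002, -0.0, 0.0]
ft_force: [-0.1, 0.2, 0.1]
grip_width: 0.701
grasp_force: 0.0
```

```bash
python3 - <<'E'
from h import *
c=snap('wrist','w_arm'); o=get_obs(); print(o['position'],o['ft_force'])
t=snap('top','t_arm')
print(proj(c,[.625,.077,.055]),proj(c,[.59,.077,.055]),proj(t,[.5568,.1383,.101]))
cv2.imwrite('pics/wac.png',np.hstack([c['color'][0:400,130:530,::-1],cv2.resize(t['color'][150:250,190:290,::-1],(400,400),interpolation=cv2.INTER_CUBIC)]))
E
```

```text
[0.58900503 0.08089981 0.14122981] [0.12206412 1.4865136  0.2366106 ]
[325.61150994 166.49207075] [325.74370346 209.25007208] [216.73963146 204.88498586]
```

View pics/wac.png

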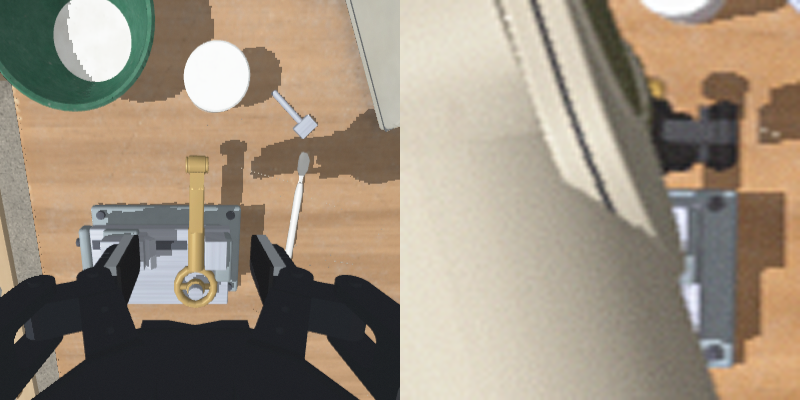

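The knuckle at (327,163) matches the prediction (326,166), so the gripper is centred over the flats. I'll descend and grip.

>>> apply_moves --rows '[{"x":1,"y":2,"z":25,"ax":0,"ay":0,"az":0,"gripper":0.3},{"x":0,"y":0,"z":25,"ax":0,"ay":0,"az":0,"gripper":0.3},{"x":0,"y":0,"z":25,"ax":0,"ay":0,"az":0,"gripper":0.3},{"x":0,"y":0,"z":20,"ax":0,"ay":0,"az":0,"gripper":0.3},{"x":0,"y":0,"z":0,"ax":0,"ay":0,"az":0,"gripper":0.6}]' --newtons 80

```text
clock: 6.52
position: [0.5869, 0.0802, 0.0424]
ee_rot: [1.0, 0.001, -0.003, 0.0]
ft_force: [-1.1, -0.4, -1.0]
grip_width: 0.574
grasp_force: 0.0
```

>>> apply_moves --rows '[{"x":0,"y":0,"z":0,"ax":0,"ay":0,"az":0,"gripper":0.75},{"x":0,"y":0,"z":0,"ax":0,"ay":0,"az":0,"gripper":0.8},{"x":0,"y":0,"z":0,"ax":0,"ay":0,"az":0,"gripper":1},{"x":0,"y":0,"z":0,"ax":0,"ay":0,"az":0,"gripper":1},{"x":0,"y":0,"z":0,"ax":0,"ay":0,"az":0,"gripper":1}]'

```text
clock: 6.93
position: [0.5911, 0.0797, 0.0481]
ee_rot: [1.0, 0.0, 0.001, -0.0]
ft_force: [-0.4, 0.7, 6.1]
grip_width: 0.117
grasp_force: 80.0
```

>>> apply_moves --rows '[{"x":0,"y":0,"z":0,"ax":0,"ay":0,"az":0,"gripper":1},{"x":0,"y":0,"z":0,"ax":0,"ay":0,"az":0,"gripper":1},{"x":0,"y":0,"z":0,"ax":0,"ay":0,"az":0,"gripper":1}]'

```text
clock: 7.18
position: [0.591, 0.0797, 0.0481]
ee_rot: [1.0, 0.0, 0.001, -0.0]
ft_force: [-0.4, 0.8, 6.2]
grip_width: 0.118
grasp_force: 80.1
```

>>> apply_moves --rows '[{"x":0,"y":0,"z":-8,"ax":0,"ay":0,"az":0,"gripper":1},{"x":0,"y":0,"z":-15,"ax":0,"ay":0,"az":0,"gripper":1},{"x":0,"y":0,"z":-25,"ax":0,"ay":0,"az":0,"gripper":1},{"x":0,"y":0,"z":-30,"ax":0,"ay":0,"az":0,"gripper":1},{"x":0,"y":0,"z":-30,"ax":0,"ay":0,"az":0,"gripper":1}]'

```text
clock: 7.6
position: [0.5894, 0.0789, 0.1558]
ee_rot: [1.0, 0.0, -0.001, 0.0]
ft_force: [1.2, 0.4, -2.0]
grip_width: 0.122
grasp_force: 78.8
```

>>> apply_moves --rows '[{"x":0,"y":0,"z":-20,"ax":0,"ay":0,"az":0,"gripper":1},{"x":0,"y":0,"z":0,"ax":0,"ay":0,"az":0,"gripper":1},{"x":0,"y":0,"z":0,"ax":0,"ay":0,"az":0,"gripper":1}]'

```text
clock: 7.85
position: [0.5904, 0.079, 0.1757]
ee_rot: [1.0, -0.0, 0.001, 0.0]
ft_force: [-0.5, -0.6, -2.7]
grip_width: 0.118
grasp_force: 79.0
```

```bash
python3 - <<'E'
from h import *
c=snap('side','s_held'); w=snap('wrist','w_held'); o=get_obs(); p=o['position']; print(p,o['ee_rot'],o['ft_force'],o['torque'])
P=p+np.array([.036,0,.008]); print('knuckle pred',P,proj(w,P),proj(c,P),'loop',proj(c,p+[-.075,0,.008]))
u,v=proj(c,p).astype(int); print(u,v)
a=cv2.resize(c['color'][v-50:v+50,u-50:u+50,::-1],(400,400),interpolation=cv2.INTER_CUBIC)
cv2.imwrite('pics/held.png',np.hstack([a,w['color'][:,120:520,::-1]]))
E
```

```text
[0.58930113 0.07869368 0.17331948] [ 9.99999571e-01 -7.74975768e-05 -8.84772115e-04  2.63446102e-04] [ 0.26732507 -0.8834263  -2.43375021] [ 0.01720742 -0.07921324  0.01997446]
knuckle pred [0.62530113 0.07869368 0.18131948] [322.58686921 195.69640686] [290.10835479 189.261045  ] loop [362.16095901 186.90629641]
313 193
```

View pics/held.png

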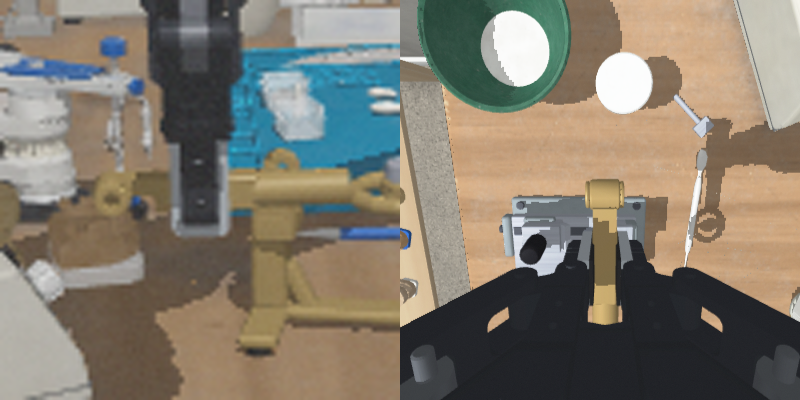

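The side crop shows the arm level, with its knuckle at (117,193). In the wrist view the knuckle is at about (325,193) in full-frame pixels, and the vise with its knob sits behind. I'll measure the knuckle in the wrist image and work out the move to the frame.

```bash
python3 - <<'E'
from h import *
w=load('w_held'); o=get_obs(); p=o['position']; print(p)
hsv=cv2.cvtColor(w['color'],cv2.COLOR_RGB2HSV)
m=cv2.inRange(hsv,(15,70,60),(32,255,255)); m[:170]=0; m[225:]=0; m[:,:295]=0; m[:,355:]=0
for v in range(174,224,3):
    u=np.where(m[v])[0]; print(v,(u.min(),u.max(),len(u)) if len(u) else None,end='; ')
z=p[2]+.0042
for uv in [(325,180),(325,193.5),(325,207)]: q=onz(w,*uv,z); print(uv,q,q-p)
E
```

```text
[0.58930113 0.07869368 0.17331948]
174 (np.int64(295), np.int64(354), 46); 177 (np.int64(295), np.int64(354), 49); 180 (np.int64(295), np.int64(354), 56); 183 (np.int64(295), np.int64(353), 57); 186 (np.int64(295), np.int64(354), 60); 189 (np.int64(295), np.int64(354), 58); 192 (np.int64(295), np.int64(354), 60); 195 (np.int64(296), np.int64(354), 57); 198 (np.int64(305), np.int64(343), 39); 201 (np.int64(305), np.int64(343), 39); 204 (np.int64(306), np.int64(343), 38); 207 (np.int64(306), np.int64(341), 35); 210 (np.int64(313), np.int64(336), 24); 213 (np.int64(313), np.int64(336), 24); 216 (np.int64(313), np.int64(336), 24); 219 (np.int64(313), np.int64(336), 24); 222 (np.int64(313), np.int64(336), 24); (325, 180) [0.63186192 0.07758498 0.17751948] [ 0.04256079 -0.0011087   0.0042    ]
(325, 193.5) [0.62539647 0.07758521 0.17751948] [ 0.03609535 -0.00110847  0.0042    ]
(325, 207) [0.61876034 0.07758544 0.17751948] [ 0.02945922 -0.00110824  0.0042    ]
```

>>> apply_moves --rows '[{"x":-9,"y":34,"z":0,"ax":0,"ay":0,"az":0,"gripper":1},{"x":-9,"y":34,"z":0,"ax":0,"ay":0,"az":0,"gripper":1},{"x":-9,"y":34,"z":0,"ax":0,"ay":0,"az":0,"gripper":1},{"x":-9,"y":34,"z":0,"ax":0,"ay":0,"az":0,"gripper":1},{"x":-9,"y":34,"z":0,"ax":0,"ay":0,"az":0,"gripper":1}]'

```text
clock: 8.37
position: [0.5434, -0.0925, 0.1729]
ee_rot: [1.0, 0.0, -0.001, -0.0]
ft_force: [0.3, -0.8, -1.5]
grip_width: 0.119
grasp_force: 78.9
```

>>> apply_moves --rows '[{"x":-10,"y":34,"z":0,"ax":0,"ay":0,"az":0,"gripper":1},{"x":-10,"y":34,"z":0,"ax":0,"ay":0,"az":0,"gripper":1},{"x":-10,"y":32,"z":0,"ax":0,"ay":0,"az":0,"gripper":1},{"x":0,"y":0,"z":0,"ax":0,"ay":0,"az":6,"gripper":1},{"x":0,"y":0,"z":0,"ax":0,"ay":0,"az":6,"gripper":1}]'

```text
clock: 8.78
position: [0.513, -0.1937, 0.1727]
ee_rot: [0.994, -0.109, -0.002, -0.0]
ft_force: [0.7, 0.3, -2.5]
grip_width: 0.123
grasp_force: 79.1
```

>>> apply_moves --rows '[{"x":0,"y":0,"z":20,"ax":0,"ay":0,"az":0,"gripper":1},{"x":0,"y":0,"z":20,"ax":0,"ay":0,"az":0,"gripper":1},{"x":0,"y":0,"z":10,"ax":0,"ay":0,"az":0,"gripper":1},{"x":0,"y":0,"z":0,"ax":0,"ay":0,"az":0,"gripper":1},{"x":0,"y":0,"z":0,"ax":0,"ay":0,"az":0,"gripper":1}]'

```text
clock: 9.2
position: [0.5145, -0.1907, 0.1238]
ee_rot: [0.995, -0.104, -0.001, -0.0]
ft_force: [0.5, 0.4, -1.9]
grip_width: 0.113
grasp_force: 78.9
```

```bash
python3 - <<'E'
from h import *
w=snap('wrist','w_hov'); o=get_obs(); p=o['position']; r=R.from_quat(o['ee_rot']).as_matrix(); print(p,np.degrees(np.arctan2(r[1,0],r[0,0])),r[:,2])
B=np.array([.550,-.1993,.088]); B[2]=p[2]
print('delta to bore in tool', r.T@(B-p)*1e3)
Y=np.array([.208,.978,0])
for s in (-1,1): print('inner lug top',proj(w,np.array([.550,-.1993,.099])+s*.0105*Y),'outer',proj(w,np.array([.550,-.1993,.099])+s*.0175*Y))
cv2.imwrite('pics/hov.png',cv2.resize(w['color'][130:255,245:405,::-1],None,fx=4.8,fy=4.8,interpolation=cv2.INTER_CUBIC))
E
```

```text
[ 0.51513884 -0.19087981  0.12478021] -11.99164571936104 [-1.18512267e-04  1.73570572e-04 -9.99999978e-01]
delta to bore in tool [ 3.58498678e+01  9.93373551e-01 -5.59297196e-03]
inner lug top [343.86145936 180.39747531] outer [356.18734514 180.40247937]
inner lug top [306.89328248 180.38246701] outer [294.57371599 180.37746552]
```

View pics/hov.png

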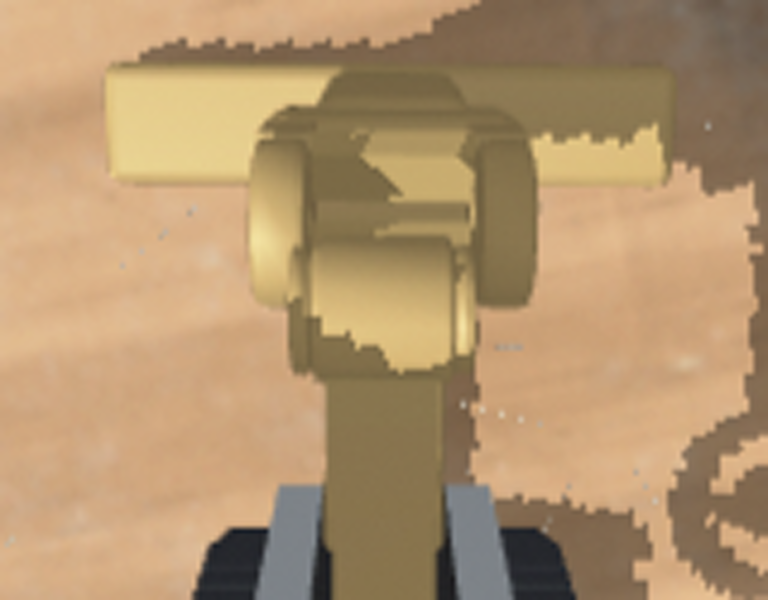

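The lugs' outer edges are at columns 250 and 538 (mid 394) and the knuckle spans 292 to 476 (mid 384); the crossbar is level, so yaw is right. Allowing for depth, that calls for about 1.2 mm to the right. I'll lower a little and check by pixel profile.

>>> apply_moves --rows '[{"x":0,"y":1.2,"z":6,"ax":0,"ay":0,"az":0,"gripper":1},{"x":0,"y":0,"z":6,"ax":0,"ay":0,"az":0,"gripper":1},{"x":0,"y":0,"z":0,"ax":0,"ay":0,"az":0,"gripper":1},{"x":0,"y":0,"z":0,"ax":0,"ay":0,"az":0,"gripper":1}]'

```text
clock: 9.58
position: [0.5146, -0.1921, 0.1123]
ee_rot: [0.995, -0.105, -0.0, -0.0]
ft_force: [-1.3, -0.0, -2.5]
grip_width: 0.118
grasp_force: 78.9
```

```bash
python3 - <<'E'
from h import *
w=snap('wrist','w_hov2'); o=get_obs(); print(o['position'],o['ft_force'])
y=w['color'].astype(int)
for v in (172,178,184,190,196,200,204): print(v,[int(a) for a in y[v,286:366].sum(1)//3])
for z in (.1165,.099,.097): q=o['position'].copy(); q[2]=z; d=proj(w,q+[.0352+.002,-.0075-.00978,0])-proj(w,q+[.0352,-.0075,0]); print(z,proj(w,q+[.0352,-.0075,0]),d/10)
E
```

```text
[ 0.51477718 -0.19216573  0.11254928] [ 0.75760101  0.91334745 -1.88623005]
172 [174, 178, 178, 178, 179, 178, 159, 160, 158, 156, 153, 152, 149, 146, 144, 142, 136, 130, 101, 91, 93, 98, 100, 99, 99, 99, 99, 99, 99, 99, 99, 99, 100, 99, 100, 99, 99, 99, 99, 146, 160, 161, 161, 161, 160, 161, 161, 122, 101, 99, 99, 100, 99, 100, 100, 99, 93, 91, 94, 107, 110, 108, 109, 109, 109, 108, 108, 106, 108, 106, 115, 171, 174, 174, 174, 173, 173, 172, 172, 172]
178 [178, 179, 177, 176, 176, 175, 172, 186, 185, 181, 176, 170, 167, 164, 162, 159, 154, 147, 98, 95, 96, 95, 110, 112, 112, 112, 110, 111, 111, 110, 110, 111, 111, 110, 110, 110, 110, 111, 110, 111, 110, 110, 109, 109, 110, 108, 108, 108, 109, 109, 109, 110, 111, 112, 112, 92, 97, 95, 94, 108, 109, 111, 111, 110, 110, 111, 111, 110, 108, 109, 102, 174, 177, 177, 176, 176, 174, 173, 171, 170]
184 [185, 183, 183, 180, 179, 178, 186, 209, 208, 205, 201, 195, 191, 185, 179, 175, 168, 162, 100, 120, 128, 113, 105, 115, 140, 140, 135, 134, 134, 134, 134, 132, 132, 132, 130, 130, 129, 129, 128, 128, 127, 127, 125, 125, 123, 124, 124, 123, 1
[... 1252 characters left out ...]
 156, 146, 163, 164, 164, 164, 165, 165, 163, 163, 162, 163, 163, 162, 162, 160, 161, 161, 161, 160, 160, 161, 161]
204 [165, 165, 164, 164, 163, 165, 163, 164, 164, 164, 165, 165, 165, 167, 167, 168, 167, 167, 167, 124, 105, 103, 102, 93, 100, 102, 104, 104, 104, 104, 104, 105, 105, 105, 105, 104, 105, 105, 171, 175, 176, 176, 163, 164, 175, 176, 175, 175, 176, 174, 176, 177, 165, 112, 156, 168, 151, 114, 158, 159, 158, 158, 160, 159, 159, 159, 159, 161, 160, 160, 159, 159, 161, 160, 161, 161, 161, 161, 161, 161]
0.1165 [323.28719236 193.26997483] [ 1.9710662  -0.83516573]
0.099 [323.46979518 185.32833219] [ 1.74272556 -0.74407958]
0.097 [323.48802266 184.53559448] [ 1.71995412 -0.73491502]
```

The profile gives a lug mid of 324.3 and a knuckle mid of 324.0, under 0.2 mm off. I'll lower between the lugs, watching the force.

>>> apply_moves --rows '[{"x":0,"y":0.1,"z":5,"ax":0,"ay":0,"az":0,"gripper":1},{"x":0,"y":0,"z":4,"ax":0,"ay":0,"az":0,"gripper":1},{"x":0,"y":0,"z":4,"ax":0,"ay":0,"az":0,"gripper":1},{"x":0,"y":0,"z":0,"ax":0,"ay":0,"az":0,"gripper":1}]'

```text
clock: 9.97
position: [0.5142, -0.192, 0.0984]
ee_rot: [0.995, -0.105, -0.001, -0.0]
ft_force: [0.4, 0.5, -2.5]
grip_width: 0.117
grasp_force: 78.9
```

>>> apply_moves --rows '[{"x":0,"y":0,"z":4,"ax":0,"ay":0,"az":0,"gripper":1},{"x":0,"y":0,"z":3,"ax":0,"ay":0,"az":0,"gripper":1},{"x":0,"y":0,"z":2,"ax":0,"ay":0,"az":0,"gripper":1},{"x":0,"y":0,"z":0,"ax":0,"ay":0,"az":0,"gripper":1}]'

```text
clock: 10.3
position: [0.5145, -0.1922, 0.09]
ee_rot: [0.995, -0.105, -0.0, -0.0]
ft_force: [0.4, -0.4, -3.7]
grip_width: 0.116
grasp_force: 78.9
```

>>> apply_moves --rows '[{"x":0,"y":0,"z":2,"ax":0,"ay":0,"az":0,"gripper":1},{"x":0,"y":0,"z":0,"ax":0,"ay":0,"az":0,"gripper":1},{"x":0,"y":0,"z":1,"ax":0,"ay":0,"az":0,"gripper":1},{"x":0,"y":0,"z":0,"ax":0,"ay":0,"az":0,"gripper":1},{"x":0,"y":0,"z":0,"ax":0,"ay":0,"az":0,"gripper":1}]'

```text
clock: 10.72
position: [0.5148, -0.1922, 0.0875]
ee_rot: [0.995, -0.105, 0.0, 0.0]
ft_force: [0.6, 0.1, -2.2]
grip_width: 0.117
grasp_force: 78.9
```

>>> apply_moves --rows '[{"x":0,"y":0,"z":1,"ax":0,"ay":0,"az":0,"gripper":1},{"x":0,"y":0,"z":0,"ax":0,"ay":0,"az":0,"gripper":1},{"x":0,"y":0,"z":0,"ax":0,"ay":0,"az":0,"gripper":1}]'

```text
clock: 10.97
position: [0.5147, -0.1922, 0.0864]
ee_rot: [0.995, -0.105, -0.0, 0.0]
ft_force: [-0.6, -0.1, -2.7]
grip_width: 0.122
grasp_force: 78.9
```

>>> apply_moves --rows '[{"x":0,"y":0,"z":1,"ax":0,"ay":0,"az":0,"gripper":1},{"x":0,"y":0,"z":0,"ax":0,"ay":0,"az":0,"gripper":1},{"x":0,"y":0,"z":0,"ax":0,"ay":0,"az":0,"gripper":1}]'

```text
clock: 11.22
position: [0.5149, -0.1922, 0.0855]
ee_rot: [0.995, -0.105, 0.0, 0.0]
ft_force: [1.0, -0.5, -2.3]
grip_width: 0.117
grasp_force: 79.0
```

>>> apply_moves --rows '[{"x":0,"y":0,"z":1,"ax":0,"ay":0,"az":0,"gripper":1},{"x":0,"y":0,"z":0,"ax":0,"ay":0,"az":0,"gripper":1},{"x":0,"y":0,"z":0,"ax":0,"ay":0,"az":0,"gripper":1}]'

```text
clock: 11.47
position: [0.5153, -0.1923, 0.0848]
ee_rot: [0.995, -0.105, 0.001, 0.0]
ft_force: [1.5, -0.4, -0.0]
grip_width: 0.117
grasp_force: 79.4
```

Contact is beginning. The seat pushes toward +x, so I'll ease forward a little and seat it.

>>> apply_moves --rows '[{"x":0.4,"y":0,"z":0.4,"ax":0,"ay":0,"az":0,"gripper":1},{"x":0,"y":0,"z":0,"ax":0,"ay":0,"az":0,"gripper":1},{"x":0,"y":0,"z":0,"ax":0,"ay":0,"az":0,"gripper":1}]'

```text
clock: 11.72
position: [0.5156, -0.1924, 0.0844]
ee_rot: [0.995, -0.105, 0.001, 0.0]
ft_force: [1.4, 0.2, 2.6]
grip_width: 0.122
grasp_force: 79.4
```

>>> apply_moves --rows '[{"x":0.2,"y":0,"z":0.4,"ax":0,"ay":0,"az":0,"gripper":1},{"x":0,"y":0,"z":0,"ax":0,"ay":0,"az":0,"gripper":1},{"x":0,"y":0,"z":0,"ax":0,"ay":0,"az":0,"gripper":1}]'

```text
clock: 11.97
position: [0.5156, -0.1924, 0.0842]
ee_rot: [0.995, -0.105, 0.0, 0.0]
ft_force: [0.3, 0.3, 5.5]
grip_width: 0.12
grasp_force: 80.2
```

```bash
python3 - <<'E'
from h import *
for i in range(3):
    c=camera('side'); o=get_obs(); print(o['position'],o['ft_force'],o['torque'],o['ee_rot'])
E
```

```text
[ 0.51562202 -0.1924375   0.0841965 ] [0.92948534 0.18116663 5.5183356 ] [-0.05533314 -0.25768462 -0.04844446] [ 9.94516792e-01 -1.04576299e-01  3.46202292e-04  1.69168947e-04]
[ 0.51563112 -0.19241433  0.0842071 ] [0.33628327 0.46846448 5.71190989] [-0.03862257 -0.31133451 -0.00749321] [ 9.94520229e-01 -1.04543576e-01  3.56617360e-04  1.68096171e-04]
[ 0.51562326 -0.1924279   0.08418453] [ 0.07094786 -0.63431215  5.26660144] [-0.05077809 -0.32600587 -0.00208465] [ 9.94518255e-01 -1.04562420e-01  3.37933006e-04  1.61251662e-04]
```

z is 0.0842 as predicted, Fx is about 0 and there is a light preload, so it is seated. One last look checks level and fit.

```bash
python3 - <<'E'
from h import *
c=snap('side','s_fin'); w=snap('wrist','w_fin'); o=get_obs(); p=o['position']
X=np.array([.978,-.208,0])
pin=p+.036*X; pin[2]=.088
print('pin',pin,proj(c,pin),'loop',proj(c,pin-.1115*X),'bar -70',proj(c,pin-.07*X))
u,v=proj(c,pin-.05*X).astype(int); print(u-40,v-40)
a=cv2.resize(c['color'][v-40:v+40,u-40:u+40,::-1],(400,400),interpolation=cv2.INTER_CUBIC)
b=cv2.resize(w['color'][140:240,275:375,::-1],(400,400),interpolation=cv2.INTER_CUBIC)
cv2.imwrite('pics/fin.png',np.hstack([a,b]))
E
```

```text
pin [ 0.55084559 -0.199959    0.088     ] [331.00814392 186.10428334] loop [381.69053976 187.94491775] bar -70 [362.5812921  187.25092651]
313 146
```

View pics/fin.png

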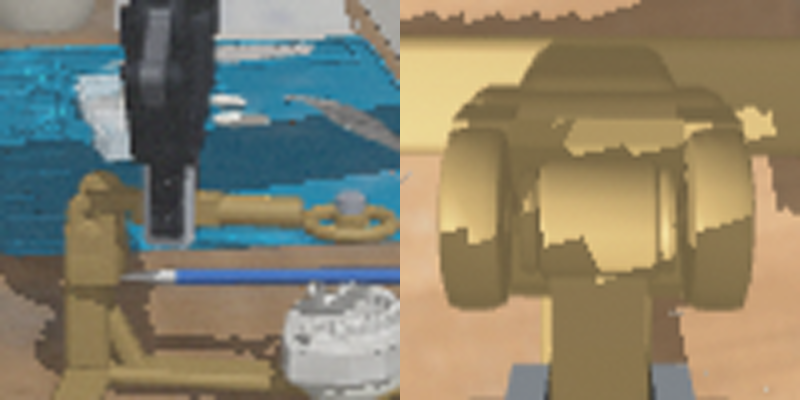

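The final views show the knuckle down between the lugs with even gaps either side, and the arm over the cast with clear space below. I'll check the bar's slope numerically.

```bash
python3 - <<'E'
from h import *
c=load('s_fin'); h=cv2.cvtColor(c['color'],cv2.COLOR_RGB2HSV)
g=c['color'].astype(int); m=(g[:,:,0]-g[:,:,2]>25)
P=np.array([.55085,-.19996,.088]); X=np.array([.978,-.208,0])
xs=[];ys=[]
for u in list(range(335,342))+list(range(354,373)):
    r=np.where(m[180:197,u])[0]+180; print(u,r.min() if len(r) else 0,r.max() if len(r) else 0,len(r),end='; ')
for s in (.016,.056,.09): 
    q=P-s*X; print('\n',s,proj(c,q+[0,0,.007]),proj(c,q-[0,0,.007]))
# ring: columns of loop
m2=m[178:202,370:405]; print('\n'.join(''.join('#' if a else '.' for a in r) for r in m2)); print(proj(c,P-.1115*X),proj(c,P-.1335*X))
E
```

```text
335 181 196 16; 336 182 196 15; 337 183 196 14; 338 184 196 5; 339 184 187 4; 340 184 190 7; 341 188 188 1; 354 184 196 8; 355 184 196 8; 356 184 196 8; 357 185 196 7; 358 185 196 7; 359 185 196 7; 360 185 196 7; 361 185 196 7; 362 185 196 7; 363 185 196 7; 364 185 196 7; 365 185 196 7; 366 185 196 7; 367 186 196 6; 368 186 196 6; 369 186 196 7; 370 186 196 7; 371 186 196 7; 372 186 196 7; 
 0.016 [338.11481197 183.36041272] [338.18727868 189.35116025]

 0.056 [356.21054789 183.99527943] [356.18764388 190.02696175]

 0.09 [371.80480892 184.54238496] [371.69858838 190.60930102]
...................................
...................................
...................................
...................................
...................................
...................................
...................................
...................................
###................................
###...####......##.................
###########....######..............
######################.............
#######...#######..####............
....############..#####............
.....#################.............
.......#############...............
..........#########......##########
###################################
###################################
###################################
###################################
................................###
...................................
...................................
[381.68844447 187.94483234] [391.93960265 188.31712399]
```

The bar may be drooping slightly, so I'll compare its subpixel slope with the frame's own level base bar in the same view.

```bash
python3 - <<'E'
from h import *
X=np.array([.978,-.208,0]); P=np.array([.55085,-.19996,.088])
c=load('s_fin'); g=c['color'].astype(float); s=g[:,:,0]-g[:,:,2]
def cross(col,a,b,th,down=True):
    r=np.arange(a,b); y=col[a:b]
    for i in range(len(y)-1):
        if (y[i]<th)!=(y[i+1]<th): return r[i]+(th-y[i])/(y[i+1]-y[i])
us=np.arange(354,373)
top=np.array([cross(s[:,u],179,190,0) for u in us],float)
bot=np.array([cross(s[:,u],188,195,0) for u in us],float)
print(top.round(2),bot.round(2))
print('flat slopes',np.polyfit(us,top,1)[0],np.polyfit(us[4:],bot[4:],1)[0],'pred .036')
for z in (.01,.02): print(z,proj(c,np.r_[(P-.03*X)[:2],z]),proj(c,np.r_[(P-.07*X)[:2],z]))
for u in range(337,366,4): print(u,[int(a) for a in g[208:228,u].mean(1)])
c0=load('side0'); g0=c0['color'].astype(float)
A=np.array([.6255,.0775,.052]); print(proj(c0,A),proj(c0,A-[.036,0,0]),proj(c0,A-[.1115,0,0]))
for u in range(288,332,5): print(u,[tuple(int(q) for q in g0[v,u,[0,2]]) for v in range(254,276)])
E
```

```text
[183.66 183.65 183.68 184.12 184.41 184.53 184.58 184.64 184.64 184.65
 184.65 184.65 184.64 184.88 184.87 184.87 184.89 184.9  184.98] [190.59 190.6  190.57 190.42 190.32 190.32 190.34 190.33 190.36 190.36
 190.5  190.53 190.53 190.55 190.59 190.94 191.01 191.03 190.96]
flat slopes 0.06802016469153109 0.0557803169705197 pred .036
0.01 [344.65088746 219.09068651] [362.27105134 219.96516059]
0.02 [344.62422998 215.02853285] [362.30956479 215.87681619]
337 [96, 114, 120, 129, 127, 120, 118, 118, 111, 109, 90, 123, 141, 126, 96, 81, 82, 127, 128, 125]
341 [81, 82, 82, 81, 81, 83, 85, 91, 108, 115, 127, 126, 141, 128, 106, 79, 81, 124, 126, 126]
345 [122, 123, 123, 126, 124, 83, 79, 79, 127, 125, 127, 126, 140, 131, 110, 82, 81, 125, 126, 126]
349 [119, 119, 119, 120, 118, 80, 73, 77, 117, 123, 125, 124, 131, 136, 115, 79, 83, 126, 120, 122]
353 [122, 122, 117, 121, 123, 80, 78, 74, 116, 123, 122, 123, 125, 143, 123, 87, 84, 123, 120, 120]
357 [128, 127, 125, 125, 125, 125, 81, 79, 119, 120, 126, 122, 126, 146, 126, 98, 78, 80, 121, 123]
361 [132, 127, 129, 129, 128, 128, 84, 82, 87, 124
[... 1820 characters left out ...]
 87), (152, 87), (153, 86), (161, 99), (145, 82), (145, 82), (143, 83), (143, 81), (144, 83), (147, 85), (155, 101), (155, 104), (157, 105), (157, 104), (155, 104), (154, 103), (158, 103), (158, 101)]
323 [(155, 105), (157, 108), (158, 108), (169, 146), (152, 87), (152, 85), (169, 103), (150, 88), (145, 82), (143, 83), (144, 85), (145, 86), (142, 79), (144, 81), (157, 106), (104, 70), (154, 103), (153, 100), (153, 105), (135, 99), (115, 90), (134, 96)]
328 [(142, 88), (144, 89), (145, 95), (187, 174), (162, 118), (153, 88), (157, 92), (148, 87), (173, 107), (158, 94), (143, 82), (127, 74), (119, 71), (135, 88), (131, 101), (93, 75), (99, 76), (75, 72), (67, 69), (68, 70), (70, 72), (82, 85)]
```

The base bar's slope matches the calibration, and the arm bar reads about 1° of loop-side droop. I'll pitch 1° about the pin and keep the seat loaded.

>>> apply_moves --rows '[{"x":0,"y":0,"z":-0.3,"ax":0,"ay":-0.5,"az":0,"gripper":1},{"x":0,"y":0,"z":-0.3,"ax":0,"ay":-0.5,"az":0,"gripper":1},{"x":0,"y":0,"z":0,"ax":0,"ay":0,"az":0,"gripper":1},{"x":0,"y":0,"z":0,"ax":0,"ay":0,"az":0,"gripper":1},{"x":0,"y":0,"z":0,"ax":0,"ay":0,"az":0,"gripper":1}]' --newtons 100

```text
clock: 12.63
position: [0.5156, -0.1924, 0.0848]
ee_rot: [0.994, -0.105, -0.009, -0.001]
ft_force: [-0.9, -0.1, 5.9]
grip_width: 0.113
grasp_force: 101.3
```

```bash
python3 - <<'E'
from h import *
X=np.array([.978,-.208,0]); P=np.array([.55085,-.19996,.088])
c=snap('side','s_fin2'); o=get_obs(); r=R.from_quat(o['ee_rot']).as_matrix()
print(o['position'],o['ft_force'],r[:,2],o['grasp_force'],'pin est',o['position']+r@[.036,0,-.0039])
for f in('s_fin','s_fin2'):
    g=load(f)['color'].astype(float); s=g[:,:,0]-g[:,:,2]
    def cr(u,a,b):
        y=s[a:b,u]; i=np.where((y[:-1]<0)!=(y[1:]<0))[0][0]; return a+i-y[i]/(y[i+1]-y[i])
    us=np.arange(354,373); m=np.array([(cr(u,179,190)+cr(u,188,195))/2 for u in us])
    pr=np.array([proj(c,P-t*X) for t in np.linspace(.04,.1,30)]); e=m-np.interp(us,pr[:,0],pr[:,1])
    print(f,e.mean(),np.polyfit(us,e,1)[0])
g=c['color'].astype(int); m=g[:,:,0]-g[:,:,2]>25
print('\n'.join(''.join('#' if a else '.' for a in q) for q in m[184:198,370:400]))
E
```

```text
[ 0.51559846 -0.19242716  0.08475647] [-1.39031754  0.18165372  6.26189931] [-0.01673758  0.00330313 -0.99985446] 101.32535219192505 pin est [ 0.55087143 -0.19992611  0.08804179]
s_fin 0.2798951312786791 0.012026691459844413
s_fin2 -0.03167591149478486 -0.001645819219100683
..............................
###...........................
###....###......#.............
###..#####......#####.........
######################........
#######...#######..####.......
########.########..####.......
....##################........
......###############.........
..........######..............
.........................#####
##############################
##############################
##############################
```

The bar's residual slope is now about 0, the pin estimate is z = 0.0880 and the seat is lightly loaded. Handing in.

```bash
python3 -c "
from workcell import *
print(hand_in())"
```

```text
the job is handed in; nothing more can be done
None
```

I opened the vise jaw to its stop and seated the arm's knuckle between the frame lugs (pin hole about 88 mm up); the arm is level and still gripped, and the job was handed in at about 13 s with no verdict shown.

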